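Put a power board on test at its set voltage

ROBOT

A 6-joint arm with a two-finger parallel gripper is mounted at the origin on the work surface. World frame = base frame: x ahead of the robot, y to its left, z up, the work surface at z = 0. Lengths are in m, angles in rad, forces in N, time in s.
With the tool pointing down it reaches from about 0.275 to 0.75 m from the base axis. Payload 10.2 kg.
Tool frame: the origin (TCP) lies on the centre line of the jaws, within the pads' length; the fingertips stand 19 mm ahead of it and the grasp point (between the pads) is the TCP (manip.tip_reach is the distance from the TCP to the fingertips, in m); z points along the fingers, y is the direction in which the jaws open and shut (so a half turn about z gives the same grasp; the last joint's range is limited). The gripper opens to 88 mm and grips with 3 to 60 N. Pads are 18 mm wide; open, the fingers measure 123 mm over their backs; the gripper's body (75 mm by 187 mm) begins 45 mm behind the grasp point.
Start: joints at [-1.43, 0.313, 1.498, -0, 1.331, -0.223], TCP at [0.187, -0.491, 0.258] pointing down, gripper open.
Joint ranges: [-2.94, 2.94], [-0.97, 2.17], [0.19, 2.56], [-1.23, 4.37], [0.02, 3.11], [-2.88, 2.88]. Speed limits (rad/s): [2.39, 2.39, 3.01, 3.14, 3.14, 3.14].

INTERFACE

Orientations are given as a unit quaternion [x, y, z, w].
In Python, from station import manip, snapshot, camera_info gives the robot as it stands. The module is installed in compiled form; this text tells all that it offers.
- The arm moves only by the tool play_rows, never from a script. Its argument "commands" is a list that holds one entry, the list of rows, each a list of 7 numbers: the shift along the tool's x, y, z normalised to -1 to 1, where 1 is 100 cm, then the turn, a rotation vector about the tool's x, y, z normalised to -1 to 1, where 1 is pi rad, then the opening, from 0 (shut) to 1 (fully open). In form: [[[tx, ty, tz, ax, ay, az, hand], ...]]. A call has 1 to 20 rows; each row is the pose to reach, as a shift and turn from the pose commanded when the call began, along the tool's axes at that moment, turning the shorter way round; what a row does not reach only later rows make up. A row lasts 1/12 s, in which the tool goes at most 41.7 mm and 7.16 degrees, less where a joint would pass 70% of its speed; a pose out of reach is approached as far as the arm can. A call with a number of a shift or a turn outside -1 to 1 is refused whole. A call with a gripper value outside its range is refused whole. The fingers move at their own pace and stop on an object; "squeeze" is the grip in N (left out, the last holds). Time passes only in rows, so rows that repeat a pose let the fingers close. It gives the time, the measured TCP pose, the force and the opening at its end, in the units of the state.
- manip.read_state(): the state, without advancing time (a new reading comes with each control period).
- snapshot(name): name is "side" or "top" or "wrist"; returns the picture (480x640x3 uint8, red, green, blue); there is no depth.
- camera_info(name): a dict with "fx", "fy", "cx", "cy" (pixels), "dist" ([k1, k2, p1, p2, k3] as OpenCV has them; the pictures are not rectified), "camera_from_world" (4x4, takes a point from world to camera coordinates); the wrist camera has in their place "T_tool_cam" (4x4, takes a point from camera to tool coordinates, whose origin is the TCP and whose axes are the flange's). Camera axes: x right, y down, z forward; pixel columns grow to the right and rows downward; lengths in m; the calibration is good to about 2 mm. A picture is of the moment at which its call begins: read the wrist's pose just before it. camera_info takes no time and is no camera call.
- manip.job_done(): hands the job in, once; it reports no verdict.
The state is a dict: "time": time; "q": joint angles; "qvel": joint speeds; "joint_efforts": joint torques, N m; "position": TCP position; "orientation": TCP orientation; "force": force on the tool from outside, world axes, zero at the start; "torque": the same for the moment, N m; "width": finger opening in m.
Only numpy, scipy, OpenCV 4.12 (cv2) and the standard library are available. Lean on these libraries where they do the work, as an engineer would, in place of code of your own. Each camera call takes 0.05 s, during which the arm holds its last target.

TASK

Put the green power board on test: first lay it flat in the bay of the white test jig, between the four orange corner guides and with its gold contact edge towards the blue socket strip, and let go of it. Next turn the big knob on top of the grey voltage supply until its white pointer lines up with the red set mark on the scale, and only then push the jig's yellow lever fully over to its other side. Leave the other things on the bench where they are.

Things in the scene. Friction and masses are not known exactly. Their poses are not given: they have to be found in the camera images.
- board: Loose green board, 90 (x) x 130 (y) x 6 mm, 0.22 kg, flat on the table; origin at the centre of its underside, z up. On its middle a finned aluminium heat sink, 58 mm along x, 28 mm along y, 6 to 42 mm above the underside: grip it across the 28 mm (along the board's y). Black components to 18 mm high near the two y ends (43 mm and more from the middle). Gold contact strip along the +x edge
- board_contacts (a point): On the board: middle of the gold contact edge, at its underside (board x = +45 mm)
- bay (a point): Centre of the jig's bay floor, 25 mm above the table; jig axes, +x to the blue socket strip. The jig is a white slab fixed to the table, 210 (x) x 165 (y) x 25 mm, its centre 30 mm from here towards -x. The board belongs with its origin here and its axes along these. Four orange L-shaped corner guides, 10 mm high, leave it 4 mm of play on each side
- bay_contacts (a point): On the jig: where the middle of the board's contact edge belongs (45 mm from the bay centre along +x), beside the blue socket strip, 13 x 90 mm and 16 mm high, which starts 11 mm beyond it
- lever (a joint): Jig's on/off lever, rad: 0 = off, leaning 0.5 rad to the jig's -y; 1.0 = on, leaning 0.5 rad to its +y. Push the ball towards the jig's +y; it has a little friction and stays where it is left
- lever_tip (a point): Centre of the lever's yellow ball, 26 mm across, on a 10 mm rod 70 mm long. The pivot is 47 mm above the table, 98 mm from the bay centre along the jig's -x. Off, the ball is 108 mm above the table and 34 mm to the pivot's -y (jig axes); on, as far to its +y. The black block below is 50 (x) x 70 (y) mm, its top 50 mm above the table
- dial_grip (a point): On the knob's vertical axis at the height to grip, 124 mm above the table; x along the knob's bar towards the white pointer, z up. The black bar is 70 (x) x 18 (y) mm, 38 mm high, its top 14 mm above this point, on a grey disc 84 mm across, top 23 mm below this point. The supply is a grey case fixed to the table, 190 x 165 x 90 mm, centred on the axis
- dial_pointer (a point): Outer end of the knob's white pointer, 58 mm from the knob's axis, 101 mm above the table
- dial (a joint): Knob angle, rad: 0 to 4.71, grows clockwise seen from above; a little friction, stays where it is left
- mark_tip (a point): Inner tip of the red set mark on the scale, 58 mm from the knob's axis, 94 mm above the table; the knob is set when the pointer's end stands over it. The mark is fixed, 16 mm long, 6 mm high. It lies clockwise of the pointer's start, by less than half a turn
- solder_reel: Bystander: steel reel standing on end, 64 mm across, 50 mm high; origin under its centre
- tip_pot: Bystander: brass pot, 70 mm across, 55 mm high; origin under its centre
- meter: Bystander: yellow hand meter lying flat, 90 (x) x 180 (y) x 40 mm; origin under its centre
- tape: Bystander: roll of white tape lying flat, 90 mm across, 24 mm high; origin under its centre
- driver: Bystander: red screwdriver lying flat, 190 mm long (x), 26 mm high; origin under its centre
- notebook: Bystander: brown notebook, 210 (x) x 150 (y) x 15 mm; origin under its centre
- red_bin: Bystander: open red bin, 110 (x) x 100 (y) x 50 mm; origin under its centre
Mind the look-alikes: they are no part of the job. What is meant by the board is not pink, and is the larger of those in its own colour.

How it is judged:
On the way, in this order (a step that is already met when the one before it is completed fails the run):
1. the board lies flat in the jig's bay, the right way round, and is let go (horizontal distance between board and bay below 0.008 m and horizontal distance between board_contacts and bay_contacts below 0.01 m and z of board in the frame of bay between -0.004 and 0.004 m and angle between board's own z axis and vertical below 0.06 rad and linear speed of board below 0.02 m/s and contact force between the fingers and board below 0.2 N), for 0.2 s.
2. the knob's pointer stands at the red mark, at rest (horizontal distance between dial_pointer and mark_tip below 0.005 m and velocity of joint dial between -0.05 and 0.05 rad/s), for 0.3 s.
3. the lever is fully over on its on side (value of joint lever above 0.85 rad), for 0.2 s.
At the end, for the whole second after the job is handed in: The board lies flat in the bay (centre within 8 mm, contact edge within 10 mm of its place, height within 4 mm, tilt under 0.06 rad), released and still; the knob's pointer end is within 5 mm of the red mark's tip and the knob is at rest; the lever stands beyond 0.85 of its 1.0 rad (all of step 1 and all of step 2 and value of joint lever above 0.85 rad); the robot touches nothing.
It fails at once if a bystander is pushed more than 25 mm from its place (distance of any of solder_reel, tip_pot, meter, tape, driver, notebook, red_bin from where it was at the start of the episode above 0.025 m).
It also fails if it takes over 72 s, if anything falls off the work surface, if the arm or the gripper's body presses on something with over 40 N, if the wrist force passes 120 N, or if a joint passes its speed limit or range.

## Working session

There is one attempt and no reset: what is moved stays moved. The work goes in short steps, Python scripts to look and compute and a tool call to move; the robot and the scene stay as the last step left them, time stands still between calls to the robot, and variables do not carry over. Pictures are saved under pics/ and viewed, and the job is handed in when it is done.

Besides the shell and the picture viewer there is one more tool, called after "Emit:" by a JSON object that holds its "method" and its "body". play_rows: Moves the arm, as the interface text tells. Scaled input: -1 to 1 covers 100 cm each way for a shift and pi rad each way for a turn. Its arguments: {"type":"object","properties":{"commands":{"type":"array"},"squeeze":{"type":"number"}},"required":["commands"]}

```bash
mkdir -p pics; ls; python3 - <<'E'
from station import manip, snapshot, camera_info
import cv2, json
s=manip.read_state(); print(s)
for n in ["side","top","wrist"]:
    im=snapshot(n); cv2.imwrite(f"pics/{n}0.png",im[:,:,::-1])
    print(n,camera_info(n))
print(manip.tip_reach)
E
```

```text
pics
{'time': 0.0, 'q': array([-1.43038657e+00,  3.13428369e-01,  1.49842179e+00,  9.47903596e-07,
        1.33099360e+00, -2.23398048e-01]), 'qvel': array([-8.37002107e-04, -4.54639016e-05, -7.95192934e-04, -4.97889939e-04,
       -2.97734016e-03, -3.42569472e-04]), 'joint_efforts': array([ 1.48483548e-03, -4.02211976e+01, -2.52263761e+01,  6.94863894e-02,
        3.53030674e-02, -1.14284569e-04]), 'position': array([ 0.18677209, -0.49042064,  0.25717788]), 'orientation': array([ 9.83500883e-01,  1.80902242e-01,  2.64094544e-05, -6.25000066e-04]), 'force': array([ 0.23575022, -0.7093829 , -0.74517688]), 'torque': array([ 0.05059008,  0.00138105, -0.02359116]), 'width': 0.08823258025146181}
side {'fx': 468.35706917780607, 'fy': 468.35706917780607, 'cx': 318.4649624350733, 'cy': 239.39636230511775, 'dist': array([-0.07912097,  0.        ,  0.        ,  0.        ,  0.        ]), 'camera_from_world': array([[-0.65744622, -0.75347268,  0.00658727,  0.32453259],
       [-0.45871677,  0.39328941, -0.79680761,  0.31642546],
       [ 0.59778206, -0.52687984, -0.60419719,  1.17144613],
     
[... 359 characters left out ...]
, -0.09277378,  0.47979896],
       [ 0.09254984,  0.01190435, -0.99563689,  1.31320777],
       [ 0.        ,  0.        ,  0.        ,  1.        ]])}
wrist {'fx': 403.1339355131558, 'fy': 403.1339355131558, 'cx': 319.93644933566253, 'cy': 233.81507293850473, 'dist': array([0.00719892, 0.        , 0.        , 0.        , 0.        ]), 'T_tool_cam': array([[ 8.15750497e-04, -9.49990313e-01, -3.12278304e-01,
         8.10826439e-02],
       [ 9.99999635e-01,  6.95629551e-04,  4.96060286e-04,
        -4.87257622e-04],
       [-2.54022450e-04, -3.12278594e-01,  9.49990534e-01,
        -1.27120567e-01],
       [ 0.00000000e+00,  0.00000000e+00,  0.00000000e+00,
         1.00000000e+00]])}
0.019
```

View pics/top0.png

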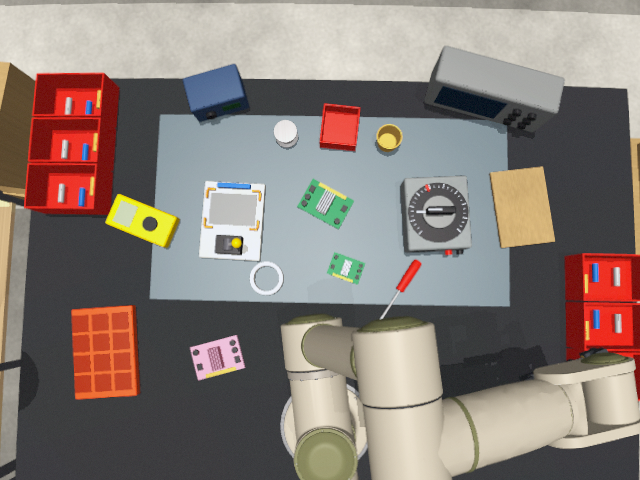

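View pics/side0.png

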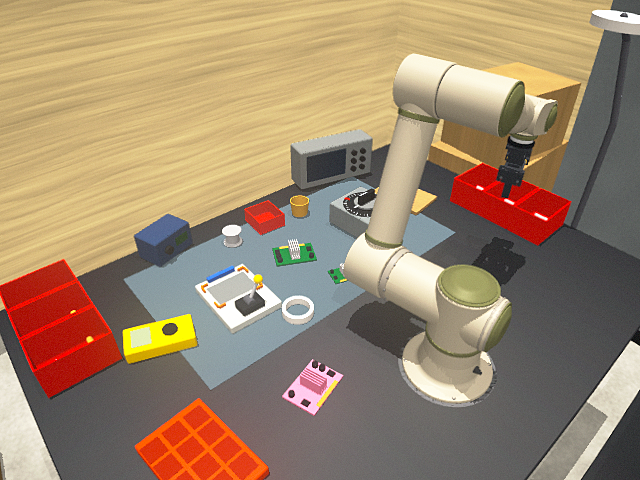

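View pics/wrist0.png

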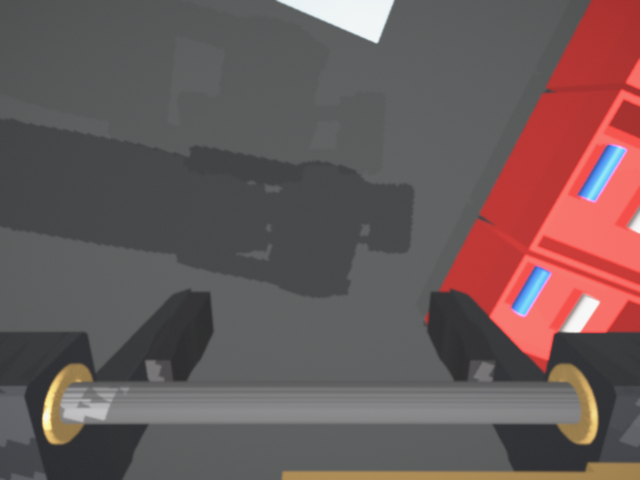

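The top picture shows three boards that could be taken for the target: a green one at (326,204), a smaller green one at (346,267) and a pink one at (218,358). By the description I choose the large green one at (326,204). The jig is at (233,218), its lever ball at (236,243), and the supply knob at (438,211). Next I'll take close crops.

```bash
python3 - <<'E'
import cv2
im=cv2.imread("pics/top0.png")
for n,(x,y,w,h) in dict(board=(290,170,75,65),jig=(190,170,90,100),dial=(395,165,85,95)).items():
    k=min(800//w,600//h); c=cv2.resize(im[y:y+h,x:x+w],None,fx=k,fy=k,interpolation=cv2.INTER_CUBIC)
    for i in range(0,w,10):
        cv2.putText(c,str(x+i),(i*k,10),0,.35,(255,255,255),1); cv2.line(c,(i*k,12),(i*k,18),(255,255,255),1)
    for i in range(0,h,10):
        cv2.putText(c,str(y+i),(0,i*k+4),0,.35,(255,255,255),1); cv2.line(c,(26,i*k),(32,i*k),(255,255,255),1)
    cv2.imwrite(f"pics/{n}0.png",c); print(n,k)
E
```

```text
board 9
jig 6
dial 6
```

View pics/board0.png

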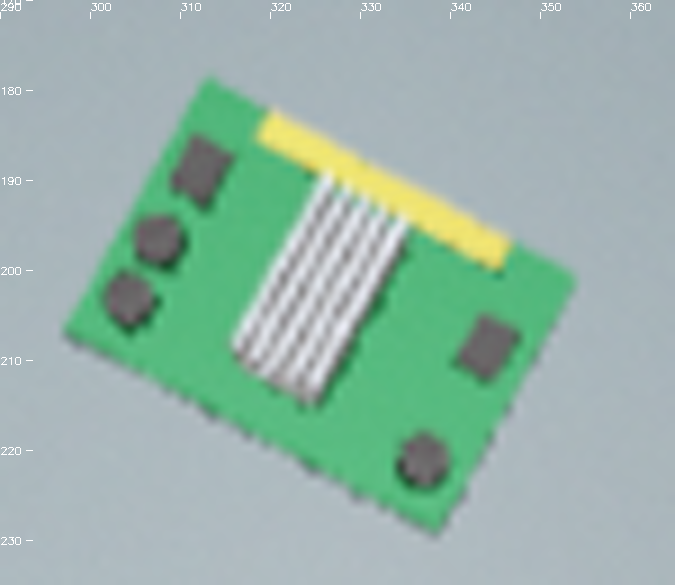

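View pics/jig0.png

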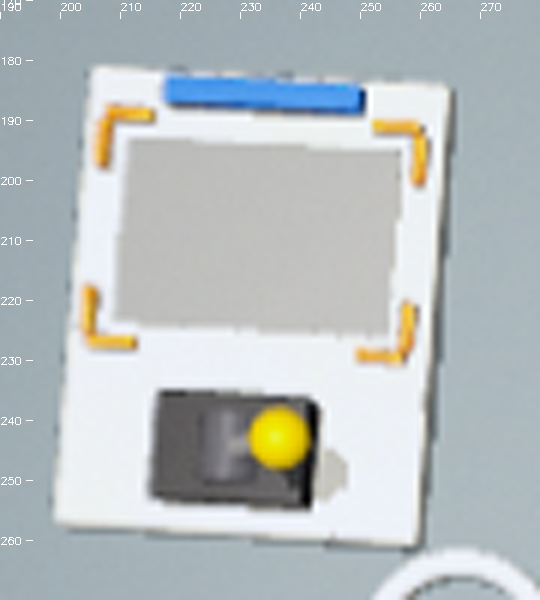

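View pics/dial0.png

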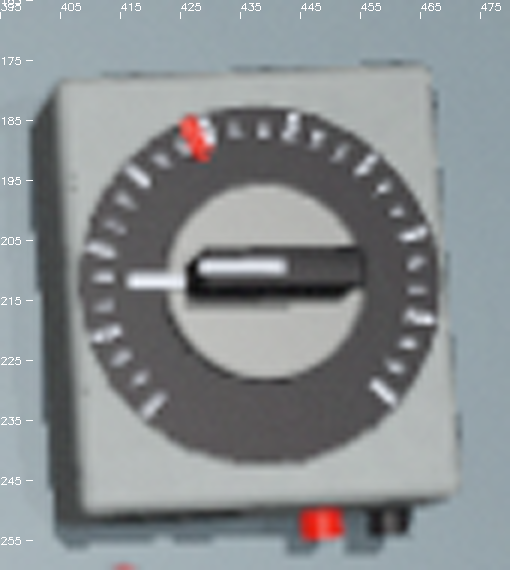

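```bash
cat > h.py <<'E'
import numpy as np, cv2
from scipy.optimize import least_squares
from station import manip, snapshot, camera_info
def ray(ci,px,z,Twc=None):
    K=np.array([[ci['fx'],0,ci['cx']],[0,ci['fy'],ci['cy']],[0,0,1]])
    u=cv2.undistortPoints(np.array(px,float).reshape(-1,1,2),K,np.asarray(ci['dist'])).reshape(-1,2)
    if Twc is None: Twc=np.linalg.inv(ci['camera_from_world'])
    d=np.c_[u,np.ones(len(u))]@Twc[:3,:3].T; o=Twc[:3,3]
    t=(np.asarray(z)-o[2])/d[:,2]
    return o+d*t[:,None]
def rect(P,w,h,labels):
    # labels: list of (sx,sy); P world xy; fit x,y,yaw
    L=np.array(labels)*[w/2,h/2]
    Lc=L-L.mean(0); c=P.mean(0); Pc=P-c
    a=np.arctan2((Lc[:,0]*Pc[:,1]-Lc[:,1]*Pc[:,0]).sum(),(Lc*Pc).sum())
    R=np.array([[np.cos(a),-np.sin(a)],[np.sin(a),np.cos(a)]])
    o=c-R@L.mean(0); return o,a,(L@R.T+o-P)*1000
def wristT(s):
    from scipy.spatial.transform import Rotation as Ro
    T=np.eye(4);T[:3,:3]=Ro.from_quat(s['orientation']).as_matrix();T[:3,3]=s['position'];return T@camera_info('wrist')['T_tool_cam']
E
python3 - <<'E'
from h import *
np.set_printoptions(precision=4,suppress=True)
ci=camera_info('top')
def cr(x0,y0,k,L): return [((X+.5)/k-.5+x0,(Y+.5)/k-.5+y0) for X,Y in L]
b=ray(ci,cr(290,170,9,[(208,76),(577,278),(438,537),(65,333)]),.006)[:,:2]
# contact edge +x: from (208,76) to (577,278).  
o,a,r=rect(b,.09,.13,[(1,1),(1,-1),(-1,-1),(-1,1)]);print('board',o,a,r.round(1).tolist())
j=ray(ci,cr(190,170,6,[(93,66),(450,85),(418,546),(55,521)]),.025)[:,:2]
o,a,r=rect(j,.21,.165,[(1,1),(1,-1),(-1,-1),(-1,1)]);print('jig',o,a,r.round(1).tolist())
bay=o+.03*np.array([np.cos(a),np.sin(a)]);print('bay',bay)
g=ray(ci,cr(190,170,6,[(105,103),(425,123),(410,362),(84,345)]),.03)[:,:2];print('guides centre',g.mean(0))
print('ball',ray(ci,cr(190,170,6,[(280,437)]),.108), 'exp',bay-.098*np.array([np.cos(a),np.sin(a)])+.034*np.array([np.sin(a),-np.cos(a)]))
s=ray(ci,cr(395,165,6,[(62,80),(430,63),(458,492),(85,513)]),.09)[:,:2]
print(s, [np.linalg.norm(s[i]-s[i-1]) for i in range(4)]); c=s.mean(0);print('dial',c)
p=ray(ci,cr(395,165,6,[(128,282)]),.101)[0,:2];m=ray(ci,cr(395,165,6,[(204,160)]),.094)[0,:2]
disc=ray(ci,cr(395,165,6,[(265,183),(265,379),(167,280),(364,280)]),.1)[:,:2];print('disc',disc,disc.mean(0))
for q in(p,m): print(q,np.linalg.norm(q-c),np.arctan2(*(q-c)[::-1]))
E
```

```text
board [0.5929 0.0159] -0.4825995711679449 [[-0.4, 0.4], [-0.2, -0.9], [0.3, -0.0], [0.3, 0.5]]
jig [0.5397 0.2672] -0.03908732813671149 [[0.9, 0.5], [0.6, -1.0], [-0.1, -0.3], [-1.4, 0.8]]
bay [0.5697 0.266 ]
guides centre [0.5708 0.2665]
ball [[0.4715 0.237  0.108 ]] exp [0.4704 0.2359]
[[ 0.6491 -0.1892]
 [ 0.6601 -0.3484]
 [ 0.4745 -0.3589]
 [ 0.4624 -0.1999]] [np.float64(0.18700717279794546), np.float64(0.15955277762064873), np.float64(0.18592837514467647), np.float64(0.1595019833490045)]
dial [ 0.5615 -0.2741]
disc [[ 0.604  -0.2745]
 [ 0.5199 -0.2743]
 [ 0.5613 -0.2327]
 [ 0.5631 -0.3166]] [ 0.5621 -0.2745]
[ 0.56   -0.2159] 0.0582021653828145 1.597280627658624
[ 0.6146 -0.2496] 0.05844822805973603 0.4321115353280454
```

The crop confirms the large board, with five black parts and gold on the upper-right edge, corners at about (312.6,178), (353.6,200.5), (338.2,229.2) and (296.7,206.5). The fits match the given sizes within about 1 mm:

| Item | x, y (m) | Other |
|---|---|---|
| Board | (0.593, 0.016) | yaw -0.483 |
| Bay | (0.570, 0.266) | yaw -0.039 |
| Knob axis | (0.562, -0.274) | pointer 1.597, mark 0.432 |

I'll move above the board and look again with the wrist camera.

```bash
cat >> h.py <<'E'
def go(x,y,z,th):
    """print shift/turn (row units) from measured pose to pose x,y,z with tool x at yaw th pointing down"""
    from scipy.spatial.transform import Rotation as Ro
    s=manip.read_state();R=Ro.from_quat(s['orientation'])
    G=Ro.from_matrix([[np.cos(th),np.sin(th),0],[np.sin(th),-np.cos(th),0],[0,0,-1]])
    sh=R.inv().apply(np.array([x,y,z])-s['position']); tu=(R.inv()*G).as_rotvec()/np.pi
    n=max(np.linalg.norm(sh)/.0417,np.degrees(np.linalg.norm(tu)*np.pi)/7.16)
    print('go',np.r_[sh,tu].round(4).tolist(),'rows>=',round(n,1),'w',s['width'],'t',s['time'])
E
python3 -c "
from h import *
go(.553,.037,.22,-.4826)"
```

```text
go [0.5299, -0.3626, 0.0378, -0.0003, 0.0001, 0.2694] rows>= 15.4 w 0.08822165868992302 t 0.15
```

```bash
python3 -c "
from h import *
go(.593,.016,.20,-.4826)"
```

```text
go [0.5598, -0.3287, 0.0577, -0.0003, 0.0001, 0.2694] rows>= 15.6 w 0.08822165868992302 t 0.15
```

Emit:
{"method": "play_rows", "body": {"commands": [[[0.56,-0.329,0.058,0,0,0.2694,0.5],[0.56,-0.329,0.058,0,0,0.2694,0.5],[0.56,-0.329,0.058,0,0,0.2694,0.5],[0.56,-0.329,0.058,0,0,0.2694,0.5],[0.56,-0.329,0.058,0,0,0.2694,0.5],[0.56,-0.329,0.058,0,0,0.2694,0.5],[0.56,-0.329,0.058,0,0,0.2694,0.5],[0.56,-0.329,0.058,0,0,0.2694,0.5],[0.56,-0.329,0.058,0,0,0.2694,0.5],[0.56,-0.329,0.058,0,0,0.2694,0.5],[0.56,-0.329,0.058,0,0,0.2694,0.5],[0.56,-0.329,0.058,0,0,0.2694,0.5],[0.56,-0.329,0.058,0,0,0.2694,0.5],[0.56,-0.329,0.058,0,0,0.2694,0.5],[0.56,-0.329,0.058,0,0,0.2694,0.5],[0.56,-0.329,0.058,0,0,0.2694,0.5],[0.56,-0.329,0.058,0,0,0.2694,0.5],[0.56,-0.329,0.058,0,0,0.2694,0.5],[0.56,-0.329,0.058,0,0,0.2694,0.5]]]}}

```text
time: 1.73
position: [0.5928, 0.0162, 0.1991]
orientation: [0.971, -0.238, -0.001, 0.0]
force: [0.5, 0.5, 0.2]
width: 0.0439
```

```bash
python3 - <<'E'
from h import *
s=manip.read_state();print(s['q'],s['position'],s['qvel'].round(3))
np.save('T.npy',wristT(s))
cv2.imwrite('pics/w1.png',snapshot('wrist')[:,:,::-1])
go(.593,.016,.20,-.4826)
E
```

```text
[-1.69944807e-01  5.09982489e-01  1.36519970e+00 -2.96696201e-04
  1.26764233e+00  1.88241723e+00] [0.59279259 0.01621093 0.19913662] [-0.034 -0.026  0.02  -0.004 -0.003 -0.004]
go [0.0001, -0.0007, -0.0005, 0.0002, 0.0002, -0.0] rows>= 0.0 w 0.043812658851976424 t 1.7833
```

View pics/w1.png

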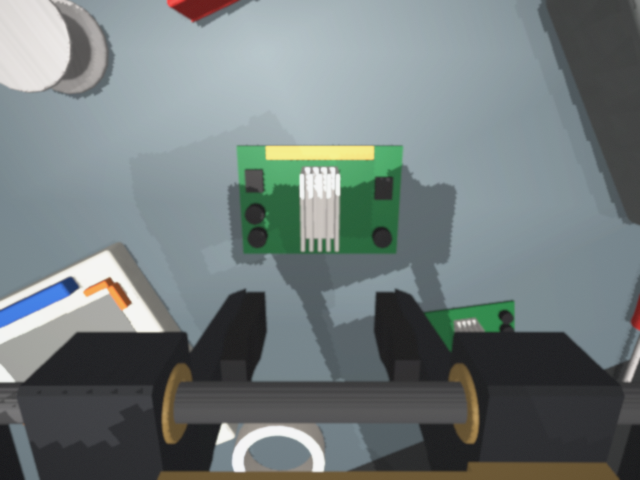

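The wrist picture shows the chosen board, with corners at about (238,146), (403,146), (397,253) and (243,253). Its gold edge is at the top (tool +x).

```bash
python3 - <<'E'
from h import *
ci=camera_info('wrist');T=np.load('T.npy')
b=ray(ci,[(238,146),(403,146),(397,253),(243,253)],.006,T)[:,:2]
# image right = tool y = -board y
o,a,r=rect(b,.09,.13,[(1,1),(1,-1),(-1,-1),(-1,1)]);print(o,a,r.round(1).tolist())
go(o[0],o[1],.037,a)
E
```

```text
[0.59515112 0.01463163] -0.4821361534506377 [[0.8, 0.5], [-0.0, -0.6], [-0.3, 0.5], [-0.5, -0.3]]
go [0.0027, -0.0005, 0.1625, 0.0002, 0.0002, -0.0002] rows>= 3.9 w 0.043812658851976424 t 1.7833
```

Emit:
{"method": "play_rows", "body": {"commands": [[[0.002,-0.0005,0.04,0,0,0,0.5],[0.002,-0.0005,0.08,0,0,0,0.5],[0.002,-0.0005,0.11,0,0,0,0.5],[0.002,-0.0005,0.135,0,0,0,0.5],[0.002,-0.0005,0.152,0,0,0,0.5],[0.002,-0.0005,0.162,0,0,0,0.5],[0.002,-0.0005,0.162,0,0,0,0.5],[0.002,-0.0005,0.162,0,0,0,0.0],[0.002,-0.0005,0.162,0,0,0,0.0],[0.002,-0.0005,0.162,0,0,0,0.0],[0.002,-0.0005,0.162,0,0,0,0.0],[0.002,-0.0005,0.162,0,0,0,0.0],[0.002,-0.0005,0.162,0,0,0,0.0]]], "squeeze": 25}}

```text
time: 2.87
position: [0.5957, 0.0152, 0.0392]
orientation: [0.971, -0.239, 0.001, 0.0]
force: [-2.1, -2.6, 7.0]
width: 0.0276
```

Emit:
{"method": "play_rows", "body": {"commands": [[[0,0,-0.02,0,0,0,0.0],[0,0,-0.05,0,0,0,0.0],[0,0,-0.09,0,0,0,0.0],[0,0,-0.12,0,0,0,0.0],[0,0,-0.12,0,0,0,0.0],[0,0,-0.12,0,0,0,0.0]]]}}

```text
time: 3.37
position: [0.5954, 0.0156, 0.1589]
orientation: [0.971, -0.239, 0.001, -0.0]
force: [-0.2, -0.8, -4.6]
width: 0.0281
```

```bash
python3 - <<'E'
from h import *
s=manip.read_state();print(s['q'],s['position'],s['force'],s['width'])
np.save('T.npy',wristT(s));np.save('P.npy',s['position'])
cv2.imwrite('pics/w2.png',snapshot('wrist')[:,:,::-1])
cv2.imwrite('pics/s2.png',snapshot('side')[:,:,::-1][180:330,200:440].repeat(3,0).repeat(3,1))
go(.5702,.2662,.16,-.0391)
E
```

```text
[-1.70297394e-01  5.53064201e-01  1.40710031e+00  5.91678210e-05
  1.17875476e+00  1.88288158e+00] [0.59536962 0.0156382  0.15892173] [-0.15169826 -0.82505288 -4.60801694] 0.028072444708168325
go [-0.1375, -0.2107, -0.0037, 0.0001, 0.0009, -0.1411] rows>= 6.0 w 0.02786524101684495 t 3.4667
```

View pics/w2.png

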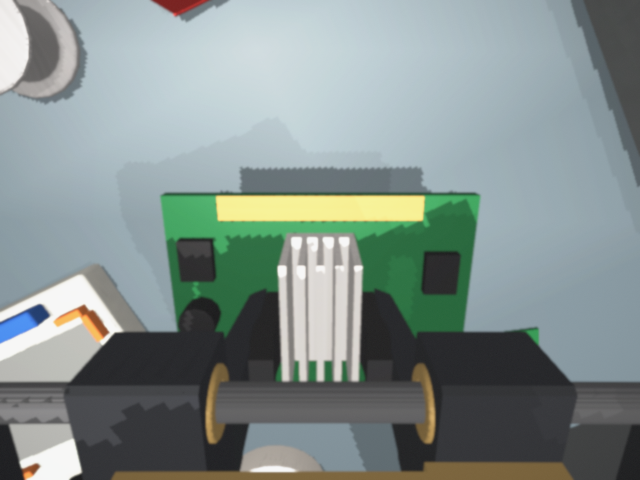

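View pics/s2.png

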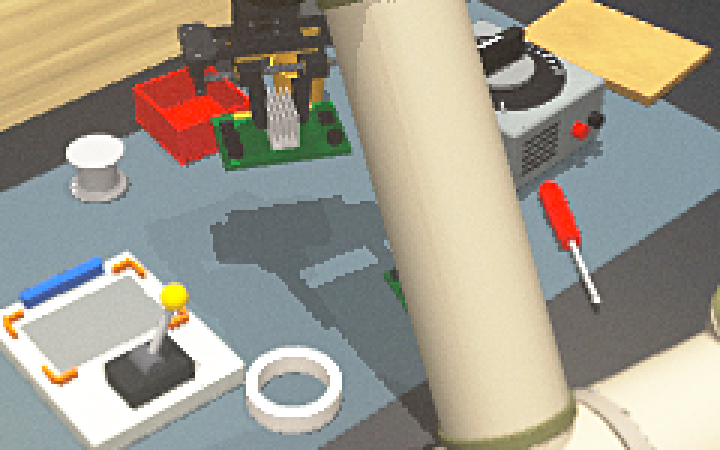

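The board is held level. Its front edge corners are at (162,194) and (479,194) in the wrist picture, from which I can work out its offset in the hand.

```bash
python3 - <<'E'
from h import *
ci=camera_info('wrist');T=np.load('T.npy');P=np.load('P.npy')
e=ray(ci,[(162,194),(479,194)],P[2]-.0332,T)[:,:2]
print('len',np.linalg.norm(e[0]-e[1]))
th=np.arctan2(*(e[0]-e[1])[::-1])-np.pi/2; u=np.array([np.cos(th),np.sin(th)])
c=e.mean(0)-.045*u; d=c-P[:2]; t0=2*np.arctan2(-.239,.971)
print('board yaw',th,'tool yaw',t0,'offset in tool x,y(mm)',1000*d@[np.cos(t0),np.sin(t0)],1000*d@[np.sin(t0),-np.cos(t0)])
E
```

```text
len 0.12847444418881734
board yaw -0.48136360075935825 tool yaw -0.4826811032022298 offset in tool x,y(mm) 0.16539450173674555 0.13913227631937744
```

```bash
python3 - <<'E'
from h import *
go(.5,.269,.20,-.0391)
E
```

```text
go [-0.2011, -0.1806, -0.0435, 0.0001, 0.0009, -0.1411] rows>= 6.6 w 0.02786524101684495 t 3.4667
```

Emit:
{"method": "play_rows", "body": {"commands": [[[-0.02,-0.018,-0.02,0,0,-0.015,0],[-0.05,-0.045,-0.04,0,0,-0.04,0],[-0.08,-0.072,-0.043,0,0,-0.065,0],[-0.11,-0.099,-0.043,0,0,-0.09,0],[-0.14,-0.126,-0.043,0,0,-0.115,0],[-0.17,-0.153,-0.043,0,0,-0.13,0],[-0.19,-0.171,-0.043,0,0,-0.1411,0],[-0.201,-0.181,-0.043,0,0,-0.1411,0],[-0.201,-0.181,-0.043,0,0,-0.1411,0],[-0.201,-0.181,-0.043,0,0,-0.1411,0],[-0.201,-0.181,-0.043,0,0,-0.1411,0]]]}}

```text
time: 4.38
position: [0.5011, 0.2683, 0.1996]
orientation: [1.0, -0.02, -0.001, 0.0]
force: [0.0, -0.7, -2.4]
width: 0.028
```

```bash
python3 - <<'E'
from h import *
s=manip.read_state();print(s['q'],s['position'],s['force'],s['width'])
np.save('T.npy',wristT(s));np.save('P.npy',s['position'])
cv2.imwrite('pics/w3.png',snapshot('wrist')[:,:,::-1])
E
```

```text
[ 2.85652614e-01  4.57403843e-01  1.44574986e+00 -3.62096540e-04
  1.24037090e+00  1.89659782e+00] [0.50111139 0.26829863 0.19964941] [ 0.03302814 -0.73316833 -2.39134209] 0.027957414010215197
```

View pics/w3.png

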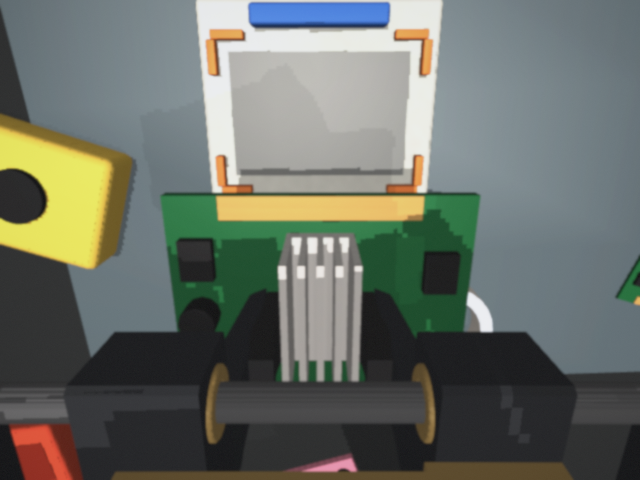

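```bash
python3 - <<'E'
import cv2
im=cv2.imread('pics/w3.png')[0:200,190:450]
cv2.imwrite('pics/w3c.png',cv2.resize(im,None,fx=3,fy=3,interpolation=cv2.INTER_CUBIC))
E
```

```text
(no output)
```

View pics/w3c.png

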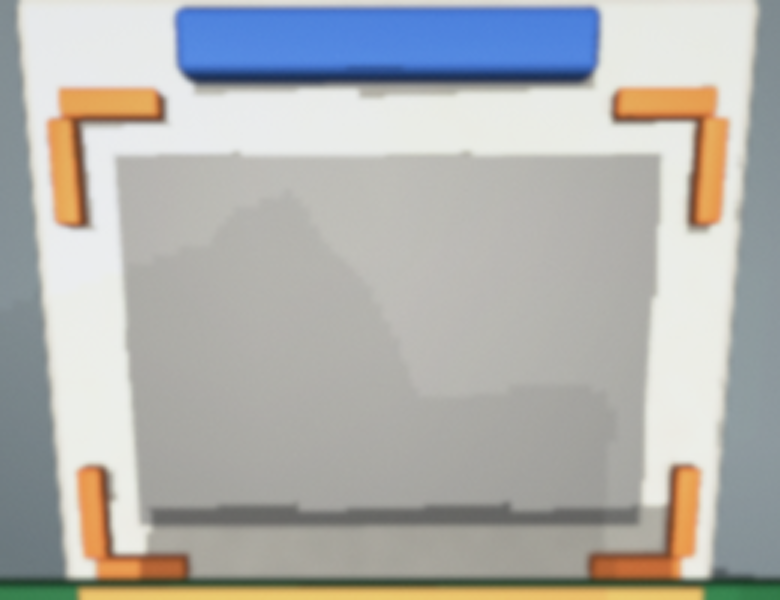

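```bash
python3 - <<'E'
from h import *
ci=camera_info('wrist');T=np.load('T.npy')
px=[(190+(X+.5)/3-.5,(Y+.5)/3-.5) for X,Y in [(84,123),(697,123),(669,553),(112,553)]]
b=ray(ci,px,.025,T)[:,:2]
o,a,r=rect(b,.098,.138,[(1,1),(1,-1),(-1,-1),(-1,1)]);print(o,a,r.round(1).tolist())
# grey pad & strip
px=[(190+(X+.5)/3-.5,(Y+.5)/3-.5) for X,Y in [(115,154),(661,154),(638,524),(140,524)]]
b=ray(ci,px,.025,T)[:,:2];print('pad',b.mean(0))
go(o[0],o[1],.11,a)
E
```

```text
[0.57141438 0.26567053] -0.03926511296814437 [[-0.2, -0.4], [-0.2, 0.4], [0.3, 1.2], [0.2, -1.3]]
pad [0.57190738 0.26612741]
go [0.0703, -0.0005, 0.0898, 0.0002, 0.0004, -0.0004] rows>= 2.7 w 0.027744876827207023 t 4.4333
```

Emit:
{"method": "play_rows", "body": {"commands": [[[0.03,0,0,0,0,0,0],[0.06,0,0.01,0,0,0,0],[0.07,-0.0005,0.03,0,0,0,0],[0.07,-0.0005,0.06,0,0,0,0],[0.07,-0.0005,0.085,0,0,0,0],[0.07,-0.0005,0.1,0,0,0,0],[0.07,-0.0005,0.105,0,0,0,0],[0.07,-0.0005,0.105,0,0,0,0]]]}}

```text
time: 5.1
position: [0.5709, 0.2658, 0.0944]
orientation: [1.0, -0.02, -0.001, 0.0]
force: [-0.2, -0.2, -2.3]
width: 0.0276
```

```bash
python3 - <<'E'
from h import *
go(.5713,.2658,.065,-.0392)
s=manip.read_state();print(s['position'],s['force'])
cv2.imwrite('pics/w4.png',snapshot('wrist')[:,:,::-1])
E
```

```text
go [0.0005, -0.0, 0.0294, 0.0003, 0.0008, -0.0005] rows>= 0.7 w 0.0275524752925524 t 5.1
[0.57088564 0.26583822 0.09444813] [-0.19112574 -0.21788347 -2.31298445]
```

View pics/w4.png

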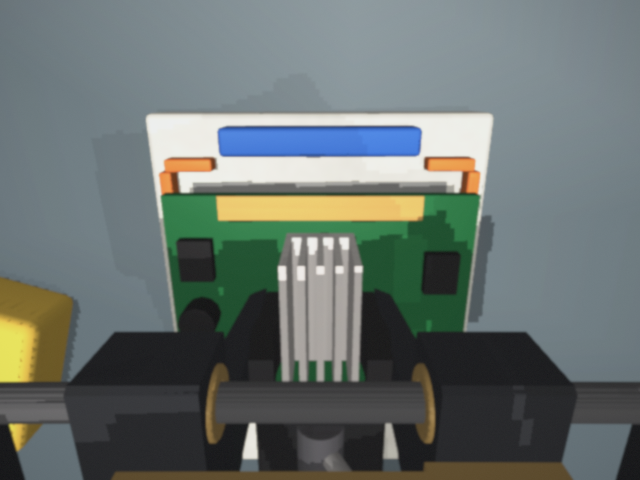

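The board sits symmetrically over the bay. Its edge corners at (162,195) and (479,195) fall between the front guides at (168,165) and (472,165).

Emit:
{"method": "play_rows", "body": {"commands": [[[0.0005,0,0.012,0,0,0,0],[0.0005,0,0.022,0,0,0,0],[0.0005,0,0.027,0,0,0,0],[0.0005,0,0.0295,0,0,0,0],[0.0005,0,0.0295,0,0,0,0],[0.0005,0,0.0295,0,0,0,0]]]}}

```text
time: 5.65
position: [0.5716, 0.267, 0.0664]
orientation: [1.0, -0.02, 0.0, -0.0]
force: [0.2, 0.4, -3.0]
width: 0.0276
```

Emit:
{"method": "play_rows", "body": {"commands": [[[0,0.001,0.0015,0,0,0,0],[0,0.001,0.0025,0,0,0,0],[0,0.001,0.0025,0,0,0,0]]]}}

```text
time: 5.9
position: [0.5717, 0.2659, 0.0643]
orientation: [1.0, -0.02, 0.0, -0.0]
force: [-0.5, -1.4, 1.1]
width: 0.0275
```

Contact with the bay floor, at 1.1 N. I'll release and rise.

Emit:
{"method": "play_rows", "body": {"commands": [[[0,0,0,0,0,0,0.45],[0,0,0,0,0,0,0.45],[0,0,0,0,0,0,0.45],[0,0,0,0,0,0,0.45],[0,0,-0.01,0,0,0,0.45],[0,0,-0.04,0,0,0,0.45],[0,0,-0.08,0,0,0,0.45],[0,0,-0.12,0,0,0,0.45],[0,0,-0.14,0,0,0,0.45],[0,0,-0.14,0,0,0,0.45]]]}}

```text
time: 6.73
position: [0.573, 0.2664, 0.2102]
orientation: [1.0, -0.02, 0.005, -0.001]
force: [0.5, 0.3, 0.4]
width: 0.0397
```

```bash
python3 - <<'E'
from h import *
s=manip.read_state();print(s['position'],s['force'],s['width'])
np.save('T.npy',wristT(s))
cv2.imwrite('pics/w5.png',snapshot('wrist')[:,:,::-1])
go(.5618,-.2743,.22,1.597)
E
```

```text
[0.57299981 0.26644743 0.21018648] [0.5378939  0.27859173 0.44658501] 0.039721930077100294
go [0.0109, 0.5404, -0.014, 0.001, -0.0016, -0.5208] rows>= 13.1 w 0.039763617931882496 t 6.7833
```

View pics/w5.png

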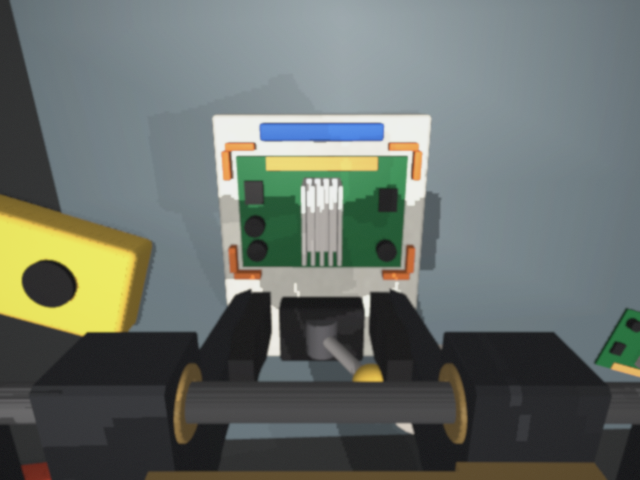

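The board lies in the bay between all four guides, with corners at about (236,155), (408,155), (404,267) and (240,267). Now I'll go to the dial.

Emit:
{"method": "play_rows", "body": {"commands": [[[0.011,0.54,-0.014,0,0,-0.5208,0.5],[0.011,0.54,-0.014,0,0,-0.5208,0.5],[0.011,0.54,-0.014,0,0,-0.5208,0.5],[0.011,0.54,-0.014,0,0,-0.5208,0.5],[0.011,0.54,-0.014,0,0,-0.5208,0.5],[0.011,0.54,-0.014,0,0,-0.5208,0.5],[0.011,0.54,-0.014,0,0,-0.5208,0.5],[0.011,0.54,-0.014,0,0,-0.5208,0.5],[0.011,0.54,-0.014,0,0,-0.5208,0.5],[0.011,0.54,-0.014,0,0,-0.5208,0.5],[0.011,0.54,-0.014,0,0,-0.5208,0.5],[0.011,0.54,-0.014,0,0,-0.5208,0.5],[0.011,0.54,-0.014,0,0,-0.5208,0.5],[0.011,0.54,-0.014,0,0,-0.5208,0.5],[0.011,0.54,-0.014,0,0,-0.5208,0.5],[0.011,0.54,-0.014,0,0,-0.5208,0.5],[0.011,0.54,-0.014,0,0,-0.5208,0.5]]]}}

```text
time: 8.2
position: [0.561, -0.2733, 0.2166]
orientation: [0.698, 0.716, 0.0, -0.001]
force: [0.1, 0.5, -0.2]
width: 0.0439
```

```bash
python3 - <<'E'
from h import *
s=manip.read_state();print(s['position'],s['q'],s['width'])
np.save('T.npy',wristT(s))
cv2.imwrite('pics/w6.png',snapshot('wrist')[:,:,::-1])
go(.5618,-.2743,.22,1.597)
E
```

```text
[ 0.56100099 -0.27325137  0.21662914] [-6.40843968e-01  5.64403713e-01  1.23119645e+00  3.17668130e-04
  1.34823954e+00 -6.65949065e-01] 0.04390230884892726
go [-0.0015, 0.0005, -0.003, -0.0004, -0.0004, -0.0001] rows>= 0.1 w 0.04411727884765993 t 8.25
```

View pics/w6.png

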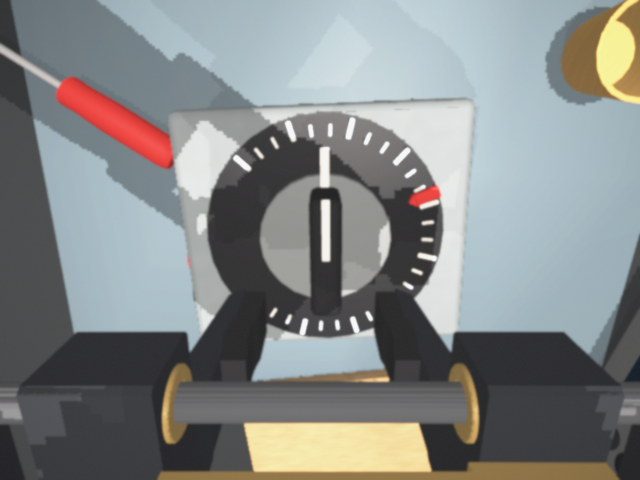

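```bash
python3 - <<'E'
import cv2
im=cv2.imread('pics/w6.png')[100:345,200:460]
cv2.imwrite('pics/w6c.png',cv2.resize(im,None,fx=3,fy=3,interpolation=cv2.INTER_CUBIC)[:600])
E
```

```text
(no output)
```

View pics/w6c.png

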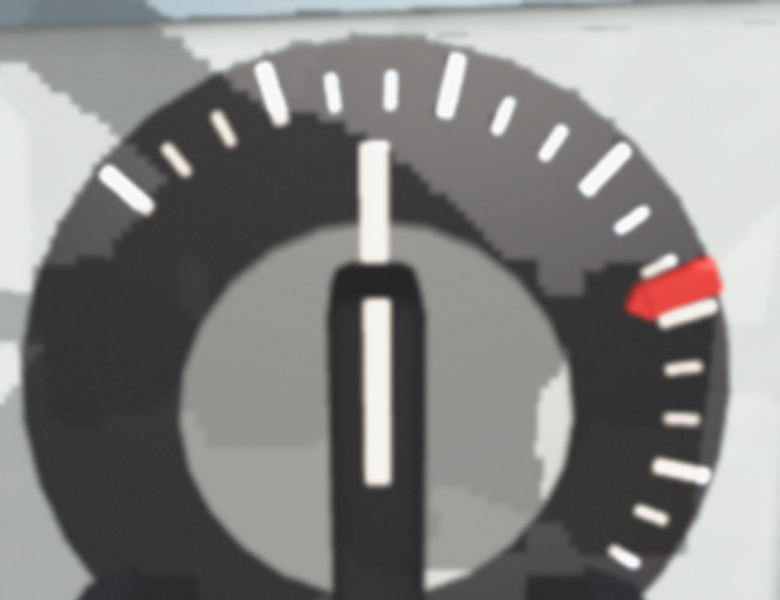

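```bash
python3 - <<'E'
from h import *
np.set_printoptions(precision=4,suppress=True)
ci=camera_info('wrist');T=np.load('T.npy')
f=lambda L:[(200+(X+.5)/3-.5,100+(Y+.5)/3-.5) for X,Y in L]
p=ray(ci,f([(374,143)]),.101,T)[0,:2];m=ray(ci,f([(627,304)]),.094,T)[0,:2]
d=ray(ci,f([(181,415),(573,408),(377,223),(240,279),(517,279)]),.101,T)[:,:2]
A=np.c_[2*d,np.ones(5)];x=np.linalg.lstsq(A,(d**2).sum(1),rcond=None)[0];c=x[:2];print('disc',c,np.sqrt(x[2]+c@c))
# circle centre from pointer and mark both at r=.058
h=(p+m)/2;v=m-p;n=np.array([v[1],-v[0]])/np.linalg.norm(v);L=np.sqrt(.058**2-v@v/4)
for sg in(1,-1):print('c2',h+sg*n*L)
for q in(p,m): print(q,np.linalg.norm(q-c),np.arctan2(*(q-c)[::-1]))
go(c[0],c[1],.124,1.597)
E
```

```text
disc [ 0.5641 -0.2748] 0.041515481340199514
c2 [ 0.564  -0.2753]
c2 [ 0.614  -0.1922]
[ 0.5617 -0.2173] 0.057533519496187305 1.6118288436831956
[ 0.6163 -0.2502] 0.057754614656941775 0.44090477502349756
go [-0.0021, 0.0029, 0.093, -0.0004, -0.0004, -0.0001] rows>= 2.2 w 0.04411727884765993 t 8.25
```

Emit:
{"method": "play_rows", "body": {"commands": [[[-0.0015,0.002,0.03,0,0,0,0.5],[-0.0015,0.002,0.06,0,0,0,0.5],[-0.0015,0.002,0.08,0,0,0,0.5],[-0.0015,0.002,0.089,0,0,0,0.5],[-0.0015,0.002,0.0905,0,0,0,0.5],[-0.0015,0.002,0.0905,0,0,0,0.5],[-0.0015,0.002,0.0905,0,0,0,0],[-0.0015,0.002,0.0905,0,0,0,0],[-0.0015,0.002,0.0905,0,0,0,0],[-0.0015,0.002,0.0905,0,0,0,0],[-0.0015,0.002,0.0905,0,0,0,0],[-0.0015,0.002,0.0905,0,0,0,0]]], "squeeze": 15}}

```text
time: 9.25
position: [0.5639, -0.2757, 0.128]
orientation: [0.698, 0.716, 0.0, 0.001]
force: [4.3, 0.4, 2.8]
width: 0.0179
```

Emit:
{"method": "play_rows", "body": {"commands": [[[0,0,0,0,0,0.015,0],[0,0,0,0,0,0.04,0],[0,0,0,0,0,0.07,0],[0,0,0,0,0,0.1,0],[0,0,0,0,0,0.13,0],[0,0,0,0,0,0.16,0],[0,0,0,0,0,0.19,0],[0,0,0,0,0,0.22,0],[0,0,0,0,0,0.25,0],[0,0,0,0,0,0.28,0],[0,0,0,0,0,0.31,0],[0,0,0,0,0,0.335,0],[0,0,0,0,0,0.355,0],[0,0,0,0,0,0.368,0],[0,0,0,0,0,0.3718,0],[0,0,0,0,0,0.3718,0],[0,0,0,0,0,0.3718,0],[0,0,0,0,0,0.3718,0]]]}}

```text
time: 10.75
position: [0.5638, -0.2756, 0.128]
orientation: [0.977, 0.213, 0.001, 0.001]
force: [3.0, 1.3, 5.6]
width: 0.0177
```

```bash
python3 - <<'E'
from h import *
s=manip.read_state();print(s['position'],s['q'],s['width'],s['force'],s['torque'],2*np.arctan2(s['orientation'][1],s['orientation'][0]))
E
```

```text
[ 0.5637777  -0.27562074  0.12797265] [-6.41295393e-01  6.52868863e-01  1.32471134e+00  5.24457388e-04
  1.16225306e+00  4.99266112e-01] 0.01765984338440737 [2.9739993  1.30019519 5.57197202] [ 0.2398536  -0.51956688 -0.01250524] 0.4300268927889065
```

Release, rise and look.

Emit:
{"method": "play_rows", "body": {"commands": [[[0,0,0,0,0,0,0.5],[0,0,0,0,0,0,0.5],[0,0,0,0,0,0,0.5],[0,0,0,0,0,0,0.5],[0,0,0,0,0,0,0.5],[0,0,-0.02,0,0,0,0.5],[0,0,-0.055,0,0,0,0.5],[0,0,-0.09,0,0,0,0.5],[0,0,-0.1,0,0,0,0.5],[0,0,-0.1,0,0,0,0.5],[0,0,-0.1,0,0,0,0.5]]]}}

```text
time: 11.67
position: [0.563, -0.2754, 0.2264]
orientation: [0.977, 0.213, -0.0, -0.0]
force: [-0.4, -0.6, -1.6]
width: 0.0439
```

```bash
python3 - <<'E'
from h import *
s=manip.read_state();print(s['position'],s['width'],s['force'])
np.save('T.npy',wristT(s))
im=snapshot('wrist')[:,:,::-1];cv2.imwrite('pics/w7.png',im)
cv2.imwrite('pics/w7c.png',cv2.resize(im[90:290,200:460],None,fx=3,fy=3,interpolation=cv2.INTER_CUBIC))
im=snapshot('top')[:,:,::-1];cv2.imwrite('pics/t7.png',im)
cv2.imwrite('pics/t7c.png',cv2.resize(im[165:260,395:480],None,fx=6,fy=6,interpolation=cv2.INTER_CUBIC))
E
```

```text
[ 0.56304791 -0.27542939  0.22635743] 0.04393233228101112 [-0.36707689 -0.58723088 -1.62696782]
```

View pics/w7c.png

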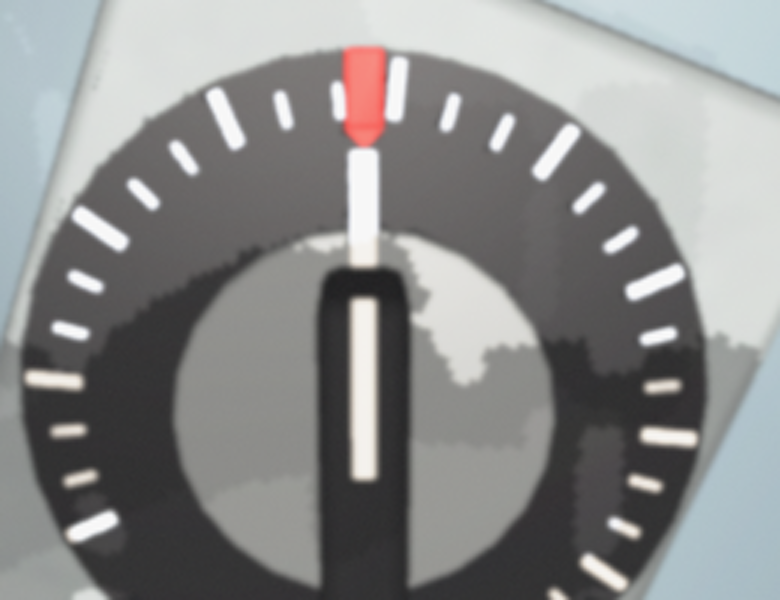

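View pics/t7.png

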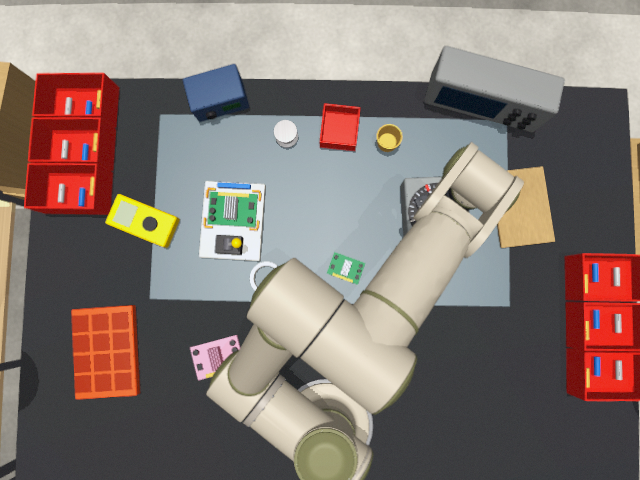

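The pointer end and the red tip coincide at crop (364,147), so they are within about 1 mm. Bystanders are unchanged. Now I'll go to the lever's -y side with the fingers shut.

```bash
python3 - <<'E'
from h import *
go(.4697,.1845,.20,-.0391)
E
```

```text
go [0.1066, -0.4567, 0.0263, -0.0008, 0.0008, 0.1489] rows>= 11.3 w 0.044096056927043256 t 11.7667
```

Emit:
{"method": "play_rows", "body": {"commands": [[[0.02,-0.086,0,0,0,0.1489,0],[0.107,-0.457,0.026,0,0,0.1489,0],[0.107,-0.457,0.026,0,0,0.1489,0],[0.107,-0.457,0.026,0,0,0.1489,0],[0.107,-0.457,0.026,0,0,0.1489,0],[0.107,-0.457,0.026,0,0,0.1489,0],[0.107,-0.457,0.026,0,0,0.1489,0],[0.107,-0.457,0.026,0,0,0.1489,0],[0.107,-0.457,0.026,0,0,0.1489,0],[0.107,-0.457,0.026,0,0,0.1489,0],[0.107,-0.457,0.026,0,0,0.1489,0],[0.107,-0.457,0.026,0,0,0.1489,0],[0.107,-0.457,0.026,0,0,0.1489,0],[0.107,-0.457,0.026,0,0,0.1489,0],[0.107,-0.457,0.026,0,0,0.1489,0],[0.107,-0.457,0.026,0,0,0.1489,0]]]}}

```text
time: 13.1
position: [0.471, 0.1832, 0.2009]
orientation: [1.0, -0.02, -0.0, 0.0]
force: [-0.4, 0.9, -0.3]
width: 0.0004
```

```bash
python3 - <<'E'
from h import *
s=manip.read_state();print(s['position'],s['width'],s['force'],s['q'])
im=snapshot('wrist')[:,:,::-1];cv2.imwrite('pics/w8.png',im)
go(.4697,.1845,.117,-.0391)
go(.4731,.273,.117,-.0391)
E
```

```text
[0.47095576 0.18317671 0.20093998] 0.00043763355050455664 [-0.39382328  0.93618461 -0.28550861] [ 1.38797857e-01  3.23042791e-01  1.63913464e+00 -2.02567891e-04
  1.17996515e+00  1.75067238e+00]
go [-0.0013, -0.0012, 0.0841, 0.0001, 0.0001, -0.0006] rows>= 2.0 w 0.000636482237654107 t 13.15
go [-0.0015, -0.0898, 0.084, 0.0001, 0.0001, -0.0006] rows>= 2.9 w 0.000636482237654107 t 13.15
```

View pics/w8.png

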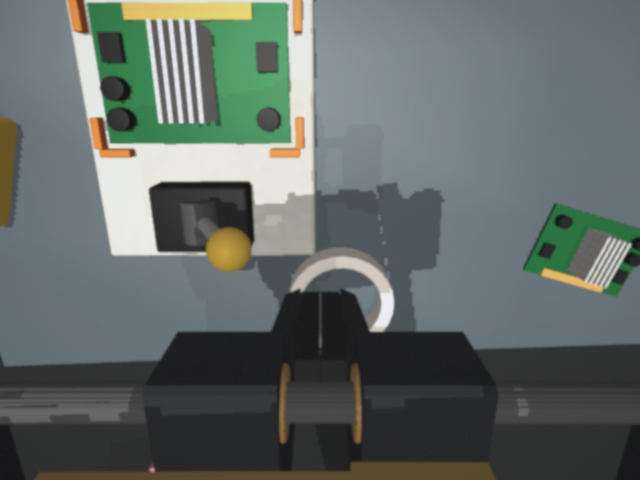

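The closed fingers, at (320,310), stand clear to the right of the ball at (229,249), with the board in the bay above them. Descend and push to tool -y (jig +y).

Emit:
{"method": "play_rows", "body": {"commands": [[[-0.001,-0.001,0.04,0,0,0,0],[-0.001,-0.001,0.075,0,0,0,0],[-0.001,-0.001,0.084,0,0,0,0],[-0.001,-0.001,0.084,0,0,0,0],[-0.001,-0.01,0.084,0,0,0,0],[-0.001,-0.02,0.084,0,0,0,0],[-0.001,-0.03,0.084,0,0,0,0],[-0.001,-0.04,0.084,0,0,0,0],[-0.001,-0.05,0.084,0,0,0,0],[-0.001,-0.06,0.084,0,0,0,0],[-0.001,-0.068,0.084,0,0,0,0],[-0.001,-0.075,0.084,0,0,0,0],[-0.001,-0.08,0.084,0,0,0,0],[-0.001,-0.083,0.084,0,0,0,0],[-0.001,-0.085,0.084,0,0,0,0],[-0.001,-0.085,0.084,0,0,0,0]]]}}

```text
time: 14.48
position: [0.4728, 0.2698, 0.1171]
orientation: [1.0, -0.019, -0.0, -0.0]
force: [-0.2, -0.7, -0.3]
width: 0.0005
```

```bash
python3 - <<'E'
from h import *
s=manip.read_state();print(s['position'],s['width'],s['force'])
cv2.imwrite('pics/w9.png',snapshot('wrist')[:,:,::-1])
cv2.imwrite('pics/s9.png',cv2.resize(snapshot('side')[200:350,150:350,::-1],None,fx=4,fy=4,interpolation=cv2.INTER_CUBIC))
E
```

```text
[0.47280048 0.26978017 0.11709274] 0.00045533175541744844 [-0.24836342 -0.74630001 -0.31410259]
```

View pics/w9.png

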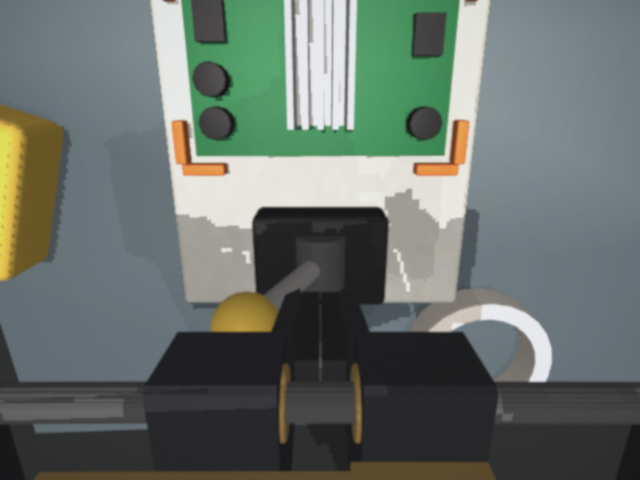

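View pics/s9.png

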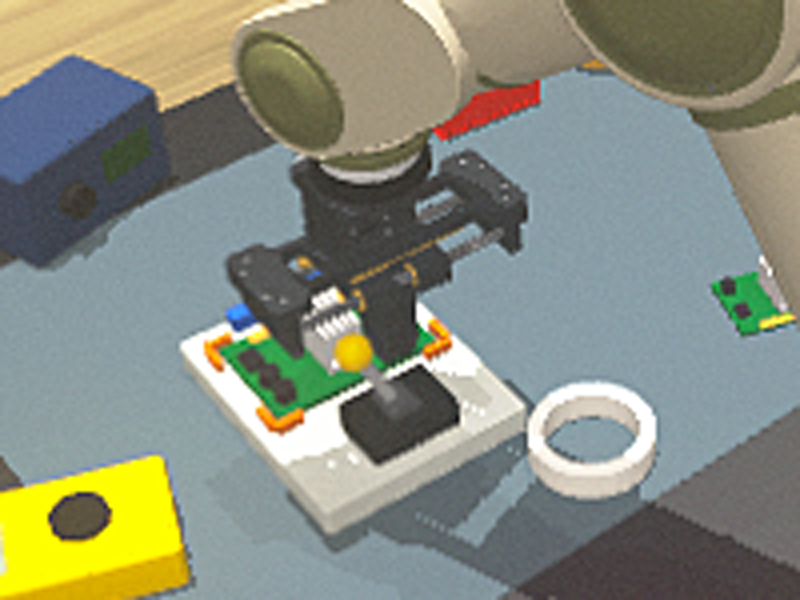

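The lever has gone over, with the ball at about (245,322). I'll push a little more until the stop is felt.

Emit:
{"method": "play_rows", "body": {"commands": [[[0,-0.002,0,0,0,0,0],[0,-0.004,0,0,0,0,0],[0,-0.005,0,0,0,0,0],[0,-0.005,0,0,0,0,0]]]}}

```text
time: 14.92
position: [0.4731, 0.2747, 0.1172]
orientation: [1.0, -0.019, 0.0, -0.0]
force: [-0.6, -0.4, 0.1]
width: 0.0004
```

Emit:
{"method": "play_rows", "body": {"commands": [[[0,-0.002,0,0,0,0,0],[0,-0.003,0,0,0,0,0],[0,-0.003,0,0,0,0,0]]]}}

```text
time: 15.17
position: [0.4732, 0.2764, 0.1171]
orientation: [1.0, -0.019, -0.0, 0.001]
force: [-1.1, -9.2, 1.4]
width: 0.0003
```

```bash
python3 - <<'E'
from h import *
s=manip.read_state();print(s['position'],s['width'],s['force'])
im=snapshot('side')[:,:,::-1];cv2.imwrite('pics/s10.png',cv2.resize(im[250:310,200:280],None,fx=10,fy=10,interpolation=cv2.INTER_CUBIC))
ci=camera_info('side')
K=np.array([[ci['fx'],0,ci['cx']],[0,ci['fy'],ci['cy']],[0,0,1]]);E=ci['camera_from_world']
piv=np.array([.4728,.2695,.047]);v=np.array([.0391,.9992,0])
for a in(-.5,.3,.35,.4,.45,.5,.55):
    P=piv+.07*(np.sin(a)*v+np.cos(a)*np.array([0,0,1]))
    p=cv2.projectPoints(P[None],cv2.Rodrigues(E[:3,:3])[0],E[:3,3],K,ci['dist'])[0].ravel();print(a+.5,p,(p-[200,250])*10)
E
```

```text
[0.47316831 0.27642858 0.11711068] 0.0003366571666150724 [-1.06793984 -9.22210467  1.43128759]
0.0 [258.33009346 278.82044134] [583.30093462 288.20441336]
0.8 [240.92250613 285.81719866] [409.22506129 358.17198662]
0.85 [239.88532809 286.65946936] [398.85328091 366.59469359]
0.9 [238.8724277  287.53897239] [388.724277   375.38972391]
0.95 [237.88670968 288.45329287] [378.86709683 384.53292873]
1.0 [236.93100195 289.39989868] [369.31001947 393.99898679]
1.05 [236.00804441 290.37614946] [360.08044413 403.76149462]
```

View pics/s10.png

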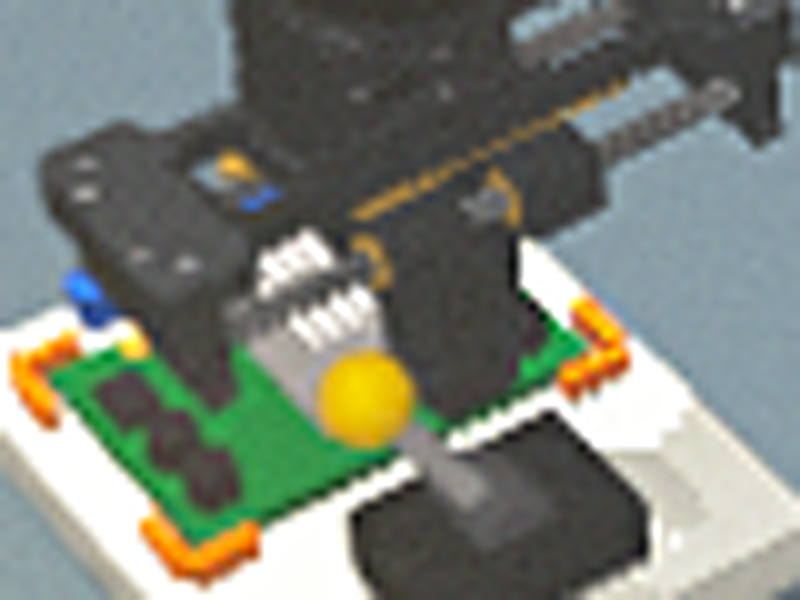

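A stop is felt at 9 N, and the ball at crop (366,400) matches a lever angle of about 1.0 rad. Back off, then rise clear.

Emit:
{"method": "play_rows", "body": {"commands": [[[0,0.008,0,0,0,0,0],[0,0.025,0,0,0,0,0],[0,0.045,0,0,0,0,0],[0,0.055,-0.03,0,0,0,0],[0,0.07,-0.07,0,0,0,0],[0,0.1,-0.1,0,0,0,0],[0,0.14,-0.1,0,0,0,0],[0,0.18,-0.1,0,0,0,0],[0,0.22,-0.1,0,0,0,0],[0,0.25,-0.1,0,0,0,0],[0,0.25,-0.1,0,0,0,0],[0,0.25,-0.1,0,0,0,0]]]}}

```text
time: 16.22
position: [0.4635, 0.0267, 0.2174]
orientation: [1.0, -0.021, 0.0, -0.0]
force: [0.4, 0.2, 0.2]
width: 0.0007
```

```bash
python3 - <<'E'
from h import *
s=manip.read_state();print(s['position'],s['width'],s['force'])
im=snapshot('top')[:,:,::-1];cv2.imwrite('pics/t11.png',im)
a=cv2.resize(im[170:270,190:280],None,fx=4,fy=4,interpolation=cv2.INTER_CUBIC)
b=cv2.resize(im[165:265,395:485],None,fx=4,fy=4,interpolation=cv2.INTER_CUBIC)
cv2.imwrite('pics/t11c.png',np.hstack([a,b]))
im=snapshot('side')[:,:,::-1];cv2.imwrite('pics/s11.png',im)
E
```

```text
[0.46346866 0.02672339 0.2174055 ] 0.0007378282400019543 [0.41253032 0.20549794 0.15934877]
```

View pics/t11.png

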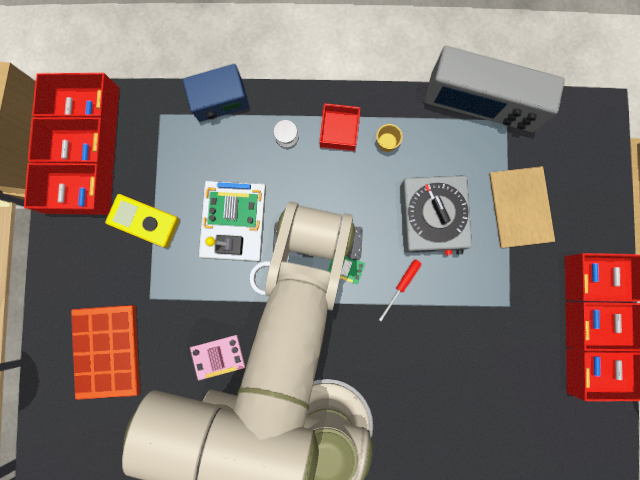

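View pics/t11c.png

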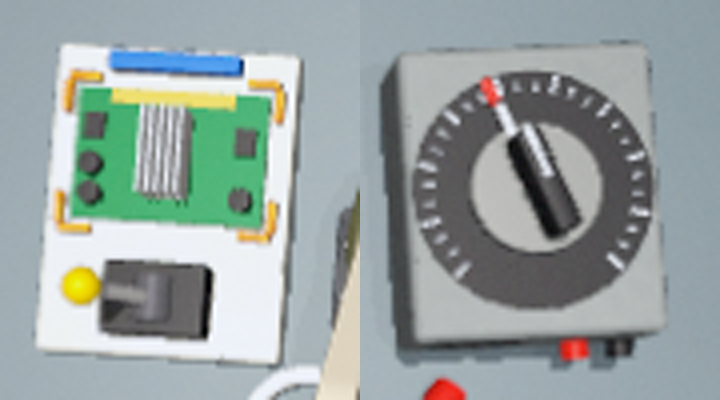

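View pics/s11.png

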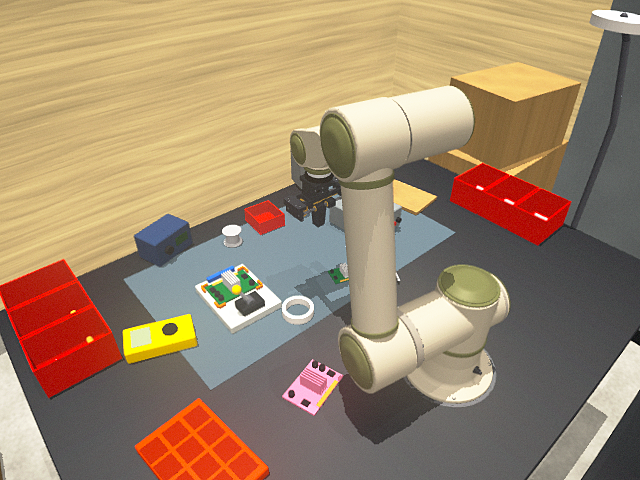

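The board is in the bay at (233,210), the pointer meets the red mark at about (431,192), the lever ball is over at (210,241), and the bystanders are where they were. Handing in.

```bash
python3 - <<'E'
from h import *
ci=camera_info('top');b=ray(ci,[(210,241)],.108)[0];print(b,'rel y to pivot', (b-np.array([.4728,.2695,.108]))@[.0391,.9992,0])
print(manip.job_done(), manip.read_state()['time'])
E
```

```text
[0.47380381 0.30385858 0.108     ] rel y to pivot 0.03437034132749434
the job is handed in; nothing more can be done
the job is handed in; nothing more can be done
```

I laid the large green board in the jig bay and released it, turned the knob to the red mark, pushed the lever over, and handed the job in at about 16.4 s. The interface gave no verdict, so this rests on my own last checks:

- **Board:** it lies flat between all four orange guides, with the gold edge towards the blue strip. I judged this from the pictures and did not recompute its pose after releasing it.
- **Knob:** the pointer's end and the red tip coincide in the wrist picture, within about 1 mm.
- **Lever:** I felt the stop at about 9 N. The top camera puts the ball 34 mm to the pivot's +y, which matches fully on (1.0 rad).
- **Bystanders and robot:** no bystander has visibly moved, and the gripper stands clear with its force reading near zero.

The top and wrist cameras disagreed by about 2 mm in x and up to 1.5 mm in y, within the stated calibration. No check failed.

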